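# Latch the large equipment case

## Robot

A 6-joint arm with a two-finger parallel gripper is mounted at the origin on the work surface. World frame = base frame: x ahead of the robot, y to its left, z up, the work surface at z = 0. Lengths are in mm, angles in rad, forces in N, time in s.
With the tool pointing down it reaches from about 350 to 775 mm from the base axis. Payload 7.3 kg.
Tool frame: the origin (TCP) lies at the centre of the arm's flange, where the gripper is bolted on; the fingertips stand 178 mm ahead of it and the grasp point (between the pads) lies 159 mm ahead of it (bot.tcp_to_tips is the distance from the TCP to the fingertips, in mm); z points along the fingers, y is the direction in which the jaws open and shut (so a half turn about z gives the same grasp; the last joint's range is limited). The gripper opens to 92 mm and grips with 3 to 60 N. Pads are 19 mm wide; open, the fingers measure 130 mm over their backs; the gripper's body (75 mm by 190 mm) begins 47 mm behind the grasp point.
Start: joints at [1.17, 0.342, 1.524, -0, 1.275, -0.146], TCP at [132.305, 508.058, 404.741] pointing down, gripper open.
Joint ranges: [-2.53, 2.53], [-0.77, 2.02], [0.04, 2.7], [-1, 4.14], [0.28, 2.66], [-3.11, 3.11]. Speed limits (rad/s): [2.57, 2.57, 3.14, 3.14, 3.14, 3.14].

## Interface

Orientations are given as [roll, pitch, yaw] about the fixed x, y, z axes, in that order (R = Rz(yaw) Ry(pitch) Rx(roll)).
In Python, from plant import bot gives the robot as it stands.
- The arm moves only by the tool jog_arm, never from a script. Its argument "targets" is a list of rows, each a list of 5 numbers: the shift along the tool's x, y, z in cm, then the turn about the tool's z in degrees, then the gripper's target within -1 to 1 (shut at 1, half-way at 0, fully open at -1). In form: [[dx, dy, dz, twist, jaw], ...]. A call has 1 to 10 rows; each row shifts and turns the pose as measured when the row begins, along the tool's axes as they then stand; what a row does not reach is not made up. A row lasts 1/12 s, in which the tool goes at most 41.7 mm and 7.16 degrees, less where a joint would pass 70% of its speed; a pose out of reach is approached as far as the arm can. A call with a gripper value outside its range is refused whole. The fingers move at their own pace and stop on an object; the grip force is fixed at half the most. Time passes only in rows, so rows that do not move let the fingers close. It gives the time, the measured TCP pose, the force and the opening at its end, in the units of the state.
- bot.get_obs(): the state, without advancing time (a new reading comes with each control period).
- bot.capture(name): name is "scene" or "top" or "wrist"; returns the picture (400x640x3 uint8, blue, green, red); there is no depth.
- bot.calibration(name): a dict with "intrinsics" (3x3 intrinsics, pixels), "R" (3x3) and "t" (3): a world point X has camera coordinates R X + t. Camera axes: x right, y down, z forward; pixel columns grow to the right and rows downward; lengths in mm; the calibration is good to about 2 mm. A picture is of the moment at which its call begins: read the wrist's pose just before it. calibration takes no time and is no camera call; for the wrist camera it gives the pose at the moment of the call.
- bot.close_job(): hands the job in, once; it reports no verdict.
The state is a dict: "time": time; "joint_positions": joint angles; "dq": joint speeds; "tau": joint torques, N m; "tool_pos": TCP position; "tcp_rot": TCP orientation; "contact_force": force on the tool from outside, world axes, zero at the start; "moment": the same for the moment, N m; "grip_width": finger opening in mm.
Only numpy, scipy, OpenCV 4.12 (cv2) and the standard library are available. Lean on these libraries where they do the work, as an engineer would, in place of code of your own. Each camera call takes 0.05 s, during which the arm holds its last target.

## Task

On the desk stand two grey equipment cases, each with its draw latch undone and its lid ajar. Fasten the larger (wider) case: press its claw down so that it hooks over the keeper bar on the lid, then swing its lever over and fully down so that the lid is drawn shut and stays latched. Leave the smaller case alone.

Things in the scene. Friction and masses are not known exactly. Their poses are not given: they have to be found in the camera images.
- case: Larger case: 250 mm wide (its y), 150 deep (x), 150 high, standing fixed on the desk; lid shell on its -x side. Origin: centre of underside, z up. Draw latch on top at y=0, all its axes parallel to y: keeper, a 6 mm bar on the lid, at x=-51, z=165 mm (lid ajar); claw pivot about x=-23, z=164 (lever up; x=-12 lever down); lever pivot x=+10, z=164
- claw (a joint): Larger case's claw, rad: steel plate 26 mm wide reaching 52 mm from its pivot to the lid side (-x), top face 8 mm above the pivot when level, with a 4 mm lip pointing down 37 mm from the pivot. 0 = fully down, level (hooked over the keeper bar if the lever was up when it came down); positive = tip raised, 0.4 to 0.7 at the start. Light friction: stays where left, 1 to 2 N presses it down
- lever (a joint): Larger case's lever, rad: plate 22 mm wide with black end pad 30 mm wide, 60 mm long from its pivot, 5 to 7 mm thick. 0 = down, level, pointing to the case's +x; 1.57 = upright; starts at 1.5 to 1.8; stop at 1.95. Swinging it down draws the claw back 9 to 14 mm and pulls the hooked lid shut (about 5 N at its end); over centre below 0.25, then stays down. Friction: stays where left
- lid (a joint): Larger case's lid shell, rad about its foot: 0.036 = ajar (5.5 mm gap at the top), below 0.015 = drawn shut on its springy seal, which pushes it open again unless it is latched
- small_case: Smaller case, same make, height, depth and frame, with the same undone latch, but only 130 mm wide. To be left alone

How it is judged (in metres and radians):
On the way:
1. the claw is down over the keeper bar while the lever is still up (value of joint claw below 0.12 rad and value of joint lever above 1.2 rad), for 0.1 s.
At the end, for the whole second after the job is handed in: The larger case's lever is down (within 0.17 rad of level) and its lid is held shut by the hooked claw (lid angle below 0.018 rad) (value of joint lever below 0.17 rad and value of joint lid below 0.018 rad); the robot touches nothing.
It fails at once if the smaller case or its latch is pushed (more than 3 N) (contact force between small_case and the fingers above 3 N or contact force between small_case and the arm above 3 N).
It also fails if it takes over 38 s, if anything falls off the work surface, if the arm or the gripper's body presses on something with over 40 N, if the wrist force passes 120 N, or if a joint passes its speed limit or range.

## Working session

There is one attempt and no reset: what is moved stays moved. The work goes in short steps, Python scripts to look and compute and a tool call to move; the robot and the scene stay as the last step left them, time stands still between calls to the robot, and variables do not carry over. Pictures are saved under pics/ and viewed, and the job is handed in when it is done.

Besides the shell and the picture viewer there is one more tool, called after "Request:" as name(argument=value, ...) on one line, values as JSON. jog_arm: Moves the arm, as the interface text tells. Its arguments: {"type":"object","properties":{"targets":{"type":"array"}},"required":["targets"]}

```bash
ls; mkdir -p pics; cat > h.py <<'E'
import numpy as np, cv2
from plant import bot
def ray(c,uv):
    K=np.array(c["intrinsics"]);R=np.array(c["R"]);t=np.array(c["t"]).ravel()
    d=R.T@np.linalg.inv(K)@np.array([uv[0],uv[1],1.]); o=-R.T@t
    return o,d/np.linalg.norm(d)
def onz(c,uv,z):
    o,d=ray(c,uv); return o+d*(z-o[2])/d[2]
def tri(rays):
    A=np.zeros((3,3));b=np.zeros(3)
    for o,d in rays:
        P=np.eye(3)-np.outer(d,d);A+=P;b+=P@o
    X=np.linalg.solve(A,b)
    return X,[np.linalg.norm((np.eye(3)-np.outer(d,d))@(X-o)) for o,d in rays]
def proj(c,X):
    p=np.array(c["intrinsics"])@(np.array(c["R"])@np.array(X)+np.array(c["t"]).ravel()); return p[:2]/p[2]
E
python3 - <<'E'
from h import *
o=bot.get_obs(); print(o)
for n in ["scene","top","wrist"]:
    c=bot.calibration(n); print(n,c)
    cv2.imwrite(f"pics/{n}0.png",bot.capture(n))
E
```

```text
pics
{'time': 0.0, 'joint_positions': array([ 1.17000257e+00,  3.42732551e-01,  1.52499261e+00,  4.52104902e-06,
        1.27542443e+00, -1.45992154e-01]), 'dq': array([-5.33790271e-05, -8.79292959e-04,  6.19985269e-04, -1.49435118e-03,
        7.24556796e-04, -6.39863483e-04]), 'tau': array([ 1.46714825e-03, -4.31227648e+01, -2.44226611e+01,  7.17929564e-02,
        5.58107521e-02, -1.08032889e-04]), 'tool_pos': array([132.25068544, 507.9353705 , 404.04817854]), 'tcp_rot': array([-3.14005291e+00, -2.30770840e-04,  2.88678956e+00]), 'contact_force': array([ 0.07349622,  0.68132779, -0.10374495]), 'moment': array([-0.04318515, -0.01183061,  0.02435644]), 'grip_width': 91.67077663157878}
scene {'intrinsics': array([[449.07273997,   0.        , 324.46438089],
       [  0.        , 449.07273997, 192.96689137],
       [  0.        ,   0.        ,   1.        ]]), 'R': array([[ 0.98285678, -0.18420929, -0.0077128 ],
       [-0.1755179 , -0.92203749, -0.34502223],
       [ 0.0564448 ,  0.34046117, -0.93856282]]), 't': array([-541.21910972,  144.21220509,  997.07445597])}
top {'intrinsics': array([[373.82506137,   0.        , 323.56075099],
       [  0.        , 373.82506137, 199.31576495],
       [  0.        ,   0.        ,   1.        ]]), 'R': array([[ 0.01059914, -0.99982334, -0.01552236],
       [-0.98567669, -0.00783375, -0.16846395],
       [ 0.16831259,  0.0170856 , -0.98558559]]), 't': array([  3.46760746, 531.27538176, 814.68090882])}
wrist {'intrinsics': array([[307.01139295,   0.        , 318.04869127],
       [  0.        , 307.01139295, 201.52897168],
       [  0.        ,   0.        ,   1.        ]]), 'R': array([[ 0.25290685,  0.96748886, -0.00185017],
       [ 0.92662039, -0.24167277,  0.28804325],
       [ 0.2782315 , -0.07456252, -0.95761561]]), 't': array([-524.41203751,  -36.60636442,  391.16661534])}
```

View pics/scene0.png

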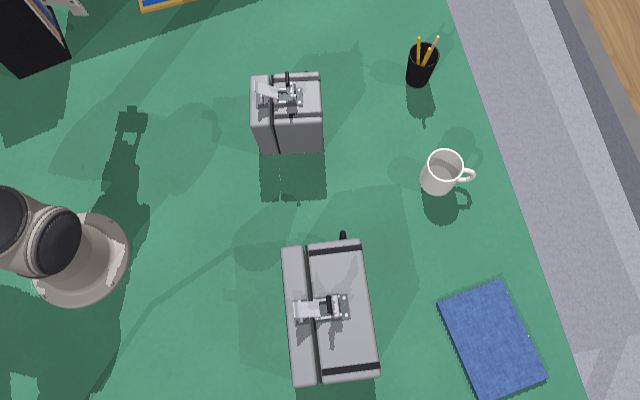

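View pics/top0.png

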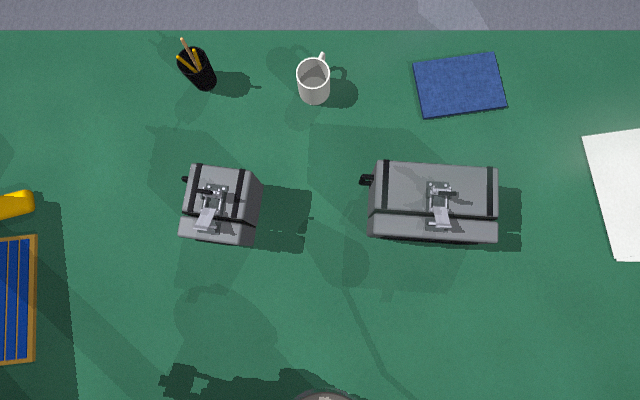

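View pics/wrist0.png

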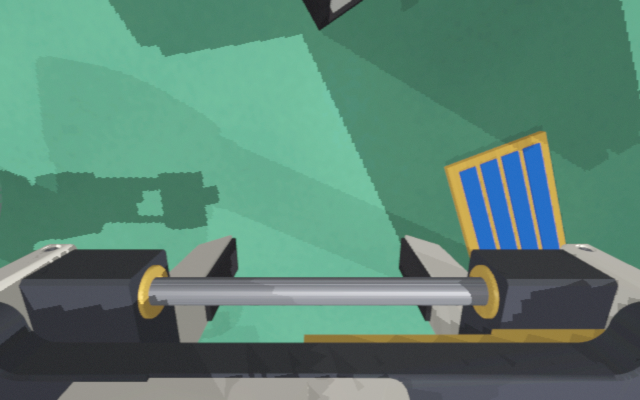

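```bash
python3 - <<'E'
from h import *
s=cv2.imread("pics/scene0.png");t=cv2.imread("pics/top0.png")
a=cv2.resize(s[225:395,270:400],None,fx=3.4,fy=3.4,interpolation=cv2.INTER_CUBIC)
b=cv2.resize(t[145:255,350:510],None,fx=5,fy=5,interpolation=cv2.INTER_CUBIC)
cv2.imwrite("pics/sz.png",a);cv2.imwrite("pics/tz.png",b)
E
```

```text
(no output)
```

View pics/sz.png

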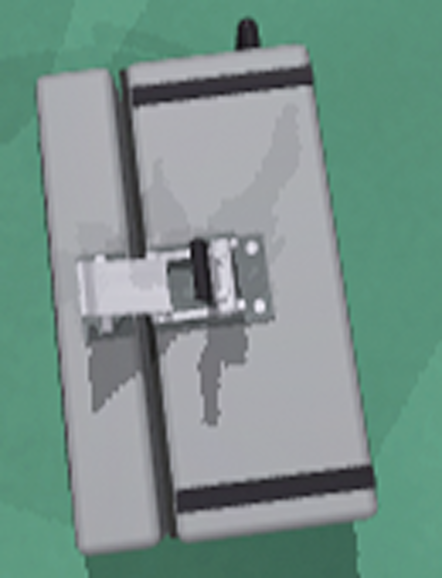

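View pics/tz.png

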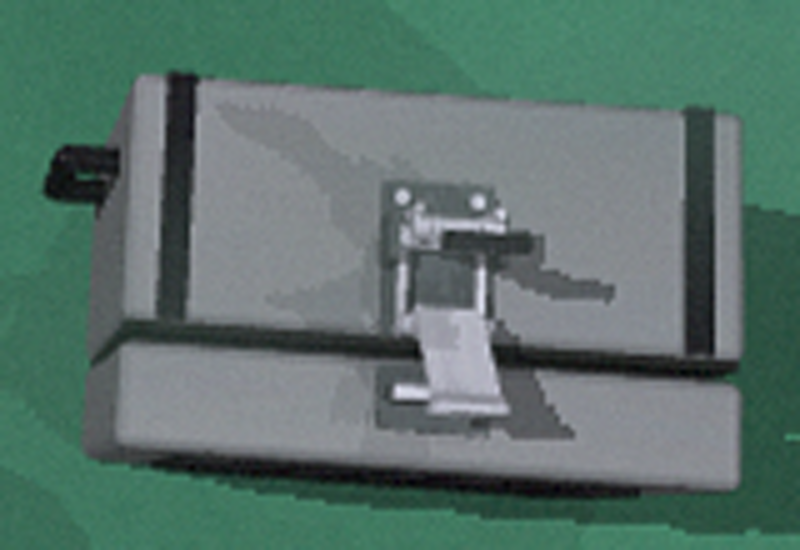

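```bash
python3 - <<'E'
from h import *
cs=bot.calibration("scene");ct=bot.calibration("top")
S=lambda a,b:(a/3.4+270-.35,b/3.4+225-.35); T=lambda a,b:(a/5+350-.4,b/5+145-.4)
P={"corner far+y":(S(305,45),T(140,75)),"far-y":(S(375,515),T(740,115)),"near-y":(S(80,552),T(740,488)),"near+y":(S(40,78),T(120,445)),
"screw+y":(S(252,247),T(403,197)),"screw-y":(S(260,305),T(479,201)),
"claw tip+y":(S(78,258),T(428,408)),"claw tip-y":(S(83,318),T(508,412)),"pad":(S(200,270),T(492,242))}
for k,(a,b) in P.items():
    X,r=tri([ray(cs,a),ray(ct,b)]); print(k,X.round(1),np.round(r,1))
    if 'corner' in k or 'near' in k or 'far' in k: print('   z150',onz(cs,a,150).round(1),onz(ct,b,150).round(1))
# small case check
E
```

```text
corner far+y [ 600.  -104.3  140. ] [0.6 0.6]
   z150 [ 599.4 -106.5  150. ] [ 596.7 -103.2  150. ]
far-y [ 584.3 -351.6  138. ] [0.3 0.3]
   z150 [ 582.8 -351.1  150. ] [ 581.4 -346.   150. ]
near-y [ 432.1 -341.5  136.9] [0.7 0.7]
   z150 [ 433.8 -340.7  150. ] [ 430.7 -335.9  150. ]
near+y [448.2 -94.4 134.9] [1.9 1.9]
   z150 [450.8 -97.5 150. ] [445.2 -93.2 150. ]
screw+y [ 547.9 -209.4  146. ] [0.6 0.6]
screw-y [ 546.1 -239.8  146.9] [0.5 0.5]
claw tip+y [ 457.5 -203.6  190.6] [0.6 0.6]
claw tip-y [ 455.7 -233.1  191.9] [0.2 0.2]
pad [ 516.8 -223.3  212.6] [0.6 0.6]
```

Request:
jog_arm(targets=[[0, 0, -3.5, -5.5, 1], [0, 0, -3.5, -5.5, 1], [-2.4, -3.1, 0, 0, 1], [-2.4, -3.1, 0, 0, 1], [-2.4, -3.1, 0, 0, 1], [-2.4, -3.1, 0, 0, 1], [-2.4, -3.1, 0, 0, 1], [-2.4, -3.1, 0, 0, 1], [-2.4, -3.1, 0, 0, 1], [-2.4, -3.1, 0, 0, 1]])

```text
time: 0.98
tool_pos: [313.2, 245.3, 475.2]
tcp_rot: [-3.138, -0.002, 3.103]
contact_force: [1.0, 0.6, -0.8]
grip_width: 29.9
```

Request:
jog_arm(targets=[[-1.5, -3.8, 0, 1.4, 1], [-1.5, -3.8, 0, 0, 1], [-1.5, -3.8, 0, 0, 1], [-1.5, -3.8, 0, 0, 1], [-1.5, -3.8, 0, 0, 1], [-1.5, -3.8, 0, 0, 1], [-1.5, -3.8, 0, 0, 1], [-1.5, -3.8, 0, 0, 1], [-1.5, -3.8, 0, 0, 1], [-1.5, -3.8, 0, 0, 1]])

```text
time: 1.82
tool_pos: [437.6, -152.5, 476.0]
tcp_rot: [-3.139, 0.0, 3.076]
contact_force: [1.4, 0.3, 1.7]
grip_width: 0.3
```

Request:
jog_arm(targets=[[-2.2, -2.5, 0, 0, 1], [-2.0, -2, 0, 0, 1], [-0.5, -0.5, 0, 0, 1], [0, 0, 0, 0, 1]])

```text
time: 2.15
tool_pos: [482.9, -216.5, 473.5]
tcp_rot: [-3.139, -0.002, 3.067]
contact_force: [-0.2, -0.4, 0.0]
grip_width: 0.3
```

```bash
python3 - <<'E'
from h import *
import pickle
o=bot.get_obs(); c=bot.calibration("wrist"); im=bot.capture("wrist"); print(o["time"],o["tool_pos"],o["tcp_rot"],o["dq"].round(3))
cv2.imwrite("pics/w1.png",im); pickle.dump(c,open("w1.pkl","wb"))
E
```

```text
2.15 [ 482.86461096 -216.51022962  473.53696221] [-3.13858986e+00 -2.43538995e-03  3.06683877e+00] [-0.019  0.027 -0.007 -0.001 -0.001 -0.001]
```

View pics/w1.png

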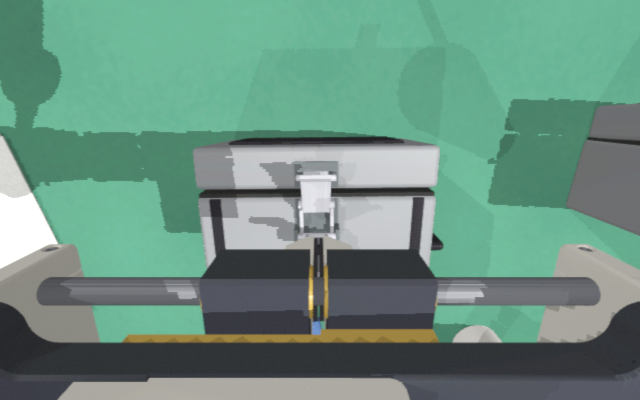

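Request:
jog_arm(targets=[[-3, 2.5, 0, 0, 1], [-3.5, 2.5, 0, 0.5, 1], [0, 0, 0, 0, 1]])

```text
time: 2.45
tool_pos: [550.3, -167.9, 473.1]
tcp_rot: [-3.14, -0.005, 3.055]
contact_force: [-2.1, 0.3, -2.0]
grip_width: 0.7
```

```bash
python3 - <<'E'
from h import *
import pickle
o=bot.get_obs(); c=bot.calibration("wrist"); im=bot.capture("wrist"); print(o["time"],o["tool_pos"],o["tcp_rot"],o["dq"].round(3))
cv2.imwrite("pics/w2.png",im); pickle.dump(c,open("w2.pkl","wb"))
E
```

```text
2.45 [ 550.3139265  -167.88038352  473.08029096] [-3.14003818 -0.00548925  3.05456259] [-0.043 -0.078  0.1   -0.044  0.012 -0.057]
```

Request:
jog_arm(targets=[[0, -3.5, 0, 0, 1], [0, -3.5, 0, 0, 1], [0, 0, 0, 0, 1]])

```text
time: 2.75
tool_pos: [541.2, -234.4, 474.5]
tcp_rot: [-3.139, -0.009, 3.066]
contact_force: [-0.2, -0.1, -0.7]
grip_width: 0.6
```

```bash
python3 - <<'E'
from h import *
import pickle
o=bot.get_obs(); c=bot.calibration("wrist"); im=bot.capture("wrist"); print(o["time"],o["tool_pos"],o["tcp_rot"],o["dq"].round(3))
cv2.imwrite("pics/w3.png",im); pickle.dump(c,open("w3.pkl","wb"))
a=cv2.imread("pics/w2.png")
s=lambda i:cv2.resize(i[70:250,220:460],None,fx=3.3,fy=3.3,interpolation=cv2.INTER_CUBIC)
cv2.imwrite("pics/w2z.png",s(a));cv2.imwrite("pics/w3z.png",s(im))
E
```

```text
2.75 [ 541.15562984 -234.39866843  474.52178569] [-3.13893049 -0.00876793  3.06637881] [ 0.074 -0.052  0.064  0.039  0.013  0.041]
```

View pics/w2z.png

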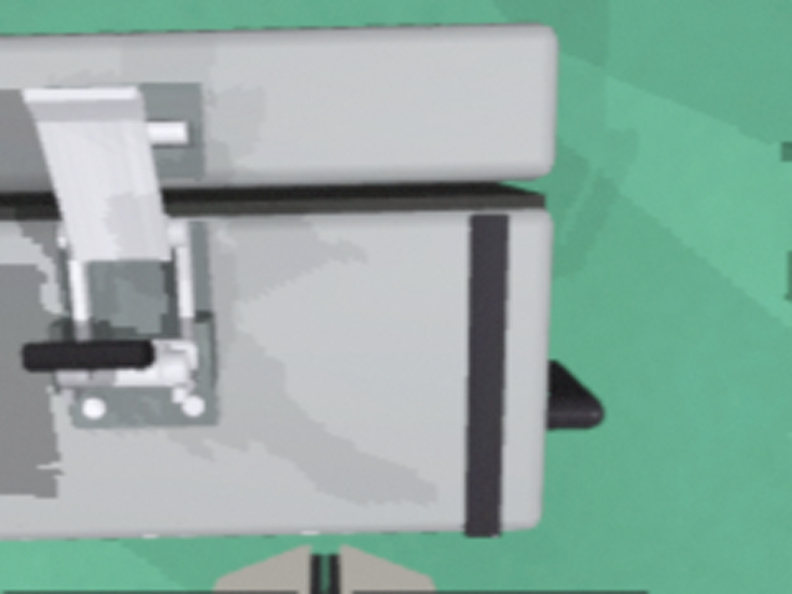

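View pics/w3z.png

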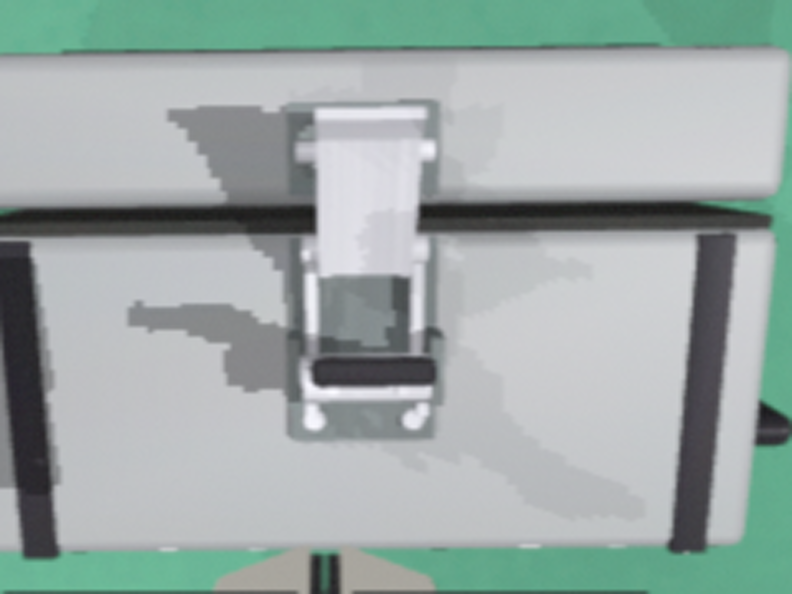

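```bash
python3 - <<'E'
from h import *
import pickle
c2=pickle.load(open("w2.pkl","rb"));c3=pickle.load(open("w3.pkl","rb"))
f=lambda a,b:(a/3.3+220-.35,b/3.3+70-.35)
th=-0.064; C=np.array([515.5,-222.5])
ex=np.array([np.cos(th),np.sin(th)]);ey=np.array([-np.sin(th),np.cos(th)])
P={"tip-y":((24,93),(315,110)),"tip+y":((138,90),(427,108)),"keeper+y":((187,132),(436,151)),"pad-y":((23,355),(312,371)),"pad+y":((153,354),(437,371)),
"screw-y":((94,407),(314,418)),"screw+y":((193,406),(414,418)),"far+y":((542,525),(743,545)),"near+y":((557,28),(787,50)),"clawroot+y":((170,258),(411,272)),"body near+y":((549,212),(774,237))}
for k,(a,b) in P.items():
    X,r=tri([ray(c2,f(*a)),ray(c3,f(*b))]); d=X[:2]-C
    print(k,X.round(1),np.round(r,1),"case",(d@ex).round(1),(d@ey).round(1))
E
```

```text
tip-y [ 457.3 -231.1  202.4] [0.2 0.2] case -57.6 -12.3
tip+y [ 458.8 -204.4  201.5] [0.2 0.2] case -57.7 14.4
keeper+y [ 469.1 -199.   164.9] [0.2 0.2] case -47.8 20.5
pad-y [ 516.1 -236.2  220.8] [0. 0.] case 1.5 -13.6
pad+y [ 519.1 -206.4  217.6] [0. 0.] case 2.6 16.3
screw-y [ 546.2 -239.   153.4] [0.2 0.2] case 31.7 -14.5
screw+y [ 547.9 -208.4  155.6] [0.2 0.2] case 31.5 16.1
far+y [ 601.7 -101.7  144.1] [0.7 0.7] case 78.3 126.1
near+y [449.  -91.3 135.4] [0. 0.] case -74.7 126.7
clawroot+y [ 502.  -207.8  166.5] [0.2 0.2] case -14.4 13.8
body near+y [501.3 -97.6 147.6] [0.7 0.7] case -22.2 123.7
```

Request:
jog_arm(targets=[[3.5, 0.4, 0, 0, 1], [3.5, 0.4, 0, -0.6, 1], [1.5, 0.2, 2.0, 0, 1], [0, 0, 2.5, 0, 1], [0, 0, 2.0, 0, 1], [0, 0, 0, 0, 1]])

```text
time: 3.3
tool_pos: [447.8, -208.7, 409.6]
tcp_rot: [3.141, -0.008, 3.08]
contact_force: [0.2, 0.6, -0.2]
grip_width: 0.5
```

Request:
jog_arm(targets=[[-0.7, -0.8, 0, 0, 1], [-0.1, 0, 1.5, 0, 1], [0, 0, 1.0, 0, 1], [0, 0, 0, 0, 1]])

```text
time: 3.63
tool_pos: [455.9, -216.3, 388.6]
tcp_rot: [-3.139, -0.003, 3.083]
contact_force: [0.6, 0.6, 0.1]
grip_width: 0.5
```

Request:
jog_arm(targets=[[0, 0, 0.8, 0, 1], [0, 0, 0.8, 0, 1], [0, 0, 0.8, 0, 1], [0, 0, 0.5, 0, 1]])

```text
time: 3.97
tool_pos: [456.9, -217.0, 360.7]
tcp_rot: [-3.136, 0.002, 3.083]
contact_force: [-0.6, 0.1, -0.2]
grip_width: 0.3
```

```bash
python3 - <<'E'
from h import *
s=bot.capture("scene")
a=cv2.resize(s[225:395,260:420],None,fx=3.5,fy=3.5,interpolation=cv2.INTER_CUBIC)
cv2.imwrite("pics/s1.png",a)
E
```

```text
(no output)
```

View pics/s1.png

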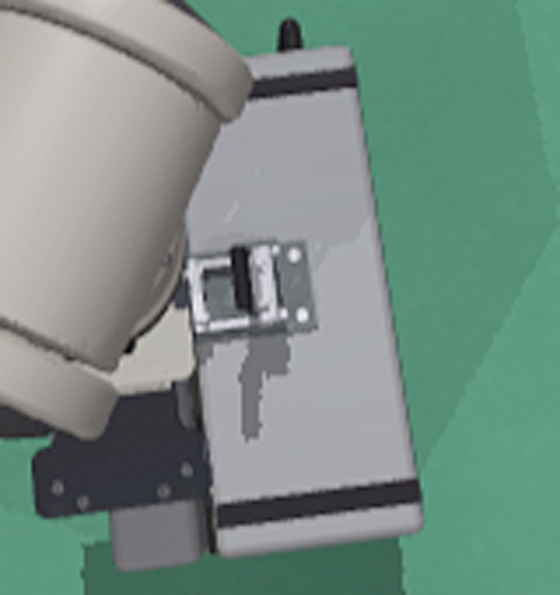

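Request:
jog_arm(targets=[[0, 0, 0.5, 0, 1], [0, 0, 0.4, 0, 1], [0, 0, 0.4, 0, 1]])

```text
time: 4.27
tool_pos: [457.5, -217.2, 347.7]
tcp_rot: [-3.135, 0.004, 3.083]
contact_force: [-0.5, 4.9, 33.8]
grip_width: 0.5
```

Request:
jog_arm(targets=[[0, 0, 0, 0, 1], [0, 0, -2, 0, 1], [0, 0, -4, 0, 1], [0, 0, -4, 0, 1], [-2.5, 0, -2, 0, 1], [-3.5, 0, 0, 0, 1], [-2.5, 0, 0, 0, 1], [0, 0, 0, 0, 1]])

```text
time: 4.93
tool_pos: [543.6, -220.8, 477.4]
tcp_rot: [-3.133, 0.013, 3.081]
contact_force: [-1.5, 1.0, -0.4]
grip_width: 0.5
```

```bash
python3 - <<'E'
from h import *
import pickle
o=bot.get_obs(); c=bot.calibration("wrist"); im=bot.capture("wrist"); print(o["time"],o["tool_pos"],o["tcp_rot"],o["dq"].round(3))
cv2.imwrite("pics/w4.png",im); pickle.dump(c,open("w4.pkl","wb"))
s=lambda i:cv2.resize(i[70:250,220:460],None,fx=3.3,fy=3.3,interpolation=cv2.INTER_CUBIC)
cv2.imwrite("pics/w4z.png",s(im))
t=bot.capture("top");cv2.imwrite("pics/t4z.png",cv2.resize(t[145:255,350:510],None,fx=5,fy=5,interpolation=cv2.INTER_CUBIC))
E
```

```text
4.9333 [ 543.59546121 -220.83686184  477.3573696 ] [-3.13303853  0.01292669  3.08114178] [-0.008 -0.027  0.037 -0.012  0.005 -0.01 ]
```

View pics/w4z.png

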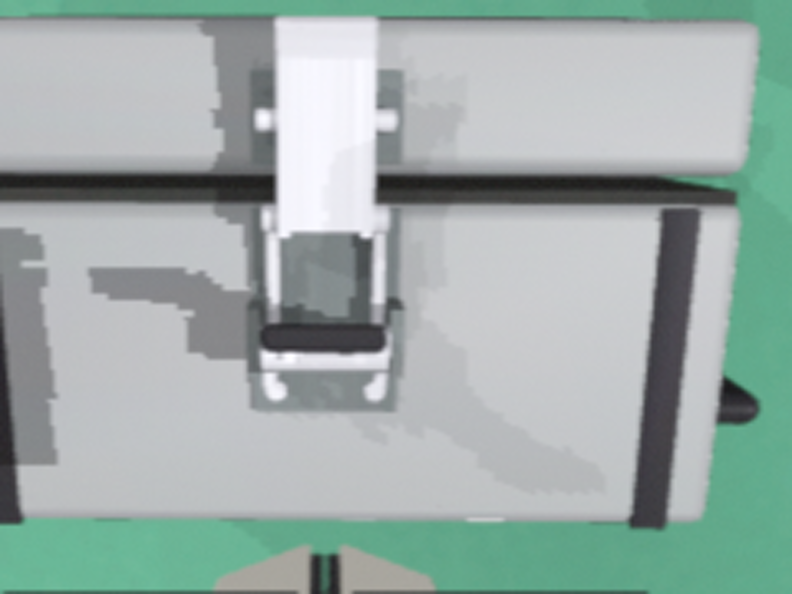

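```bash
python3 - <<'E'
from h import *
import pickle
c=pickle.load(open("w4.pkl","rb"))
f=lambda a,b:(a/3.3+220-.35,b/3.3+70-.35)
th=-0.064; C=np.array([518.7,-221.4])
ex=np.array([np.cos(th),np.sin(th)]);ey=np.array([-np.sin(th),np.cos(th)])
for k,a,z in [("tip",(327,18),172),("tip hi .12",(327,18),178),("keeper",(387,119),165),("pad",(323,337),223),("screw",(325,388),154),("root",(327,235),170)]:
    X=onz(c,f(*a),z);d=X[:2]-C;print(k,X.round(1),(d@ex).round(1),(d@ey).round(1))
E
```

```text
tip [ 442.5 -216.7  172. ] -76.3 -0.2
tip hi .12 [ 443.  -216.7  178. ] -75.8 -0.1
keeper [ 468.6 -201.9  165. ] -51.2 16.3
pad [ 516.1 -221.8  223. ] -2.6 -0.5
screw [ 546.6 -223.8  154. ] 28.0 -0.6
root [ 498.4 -220.1  170. ] -20.3 -0.0
```

Request:
jog_arm(targets=[[2.6, -0.1, 0, 0, 1], [2.0, -0.1, 2, 0, 1], [0, 0, 3, 0, 1], [0, 0, 0, 0, 1]])

```text
time: 5.37
tool_pos: [490.8, -219.7, 423.5]
tcp_rot: [-3.134, 0.006, 3.081]
contact_force: [-0.7, 0.4, -1.0]
grip_width: 0.2
```

Request:
jog_arm(targets=[[-0.4, 0, 2.2, 0, 1], [0, 0, 2.2, 0, 1], [0, 0, 0, 0, 1]])

```text
time: 5.62
tool_pos: [492.9, -220.3, 380.9]
tcp_rot: [-3.134, 0.007, 3.079]
contact_force: [-0.5, 1.1, -0.8]
grip_width: 0.5
```

Request:
jog_arm(targets=[[-1, 0, 0, 0, 1], [-1, 0, 0, 0, 1], [-1, 0, 0, 0, 1], [0, 0, 0, 0, 1]])

```text
time: 5.95
tool_pos: [524.2, -222.7, 386.6]
tcp_rot: [-3.133, 0.006, 3.078]
contact_force: [-0.4, 0.3, 0.8]
grip_width: 0.5
```

```bash
python3 - <<'E'
from h import *
t=bot.capture("top");cv2.imwrite("pics/t5z.png",cv2.resize(t[125:255,350:510],None,fx=4.5,fy=4.5,interpolation=cv2.INTER_CUBIC))
s=bot.capture("scene");cv2.imwrite("pics/s5z.png",cv2.resize(s[225:395,260:420],None,fx=3.5,fy=3.5,interpolation=cv2.INTER_CUBIC))
E
```

```text
(no output)
```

View pics/t5z.png

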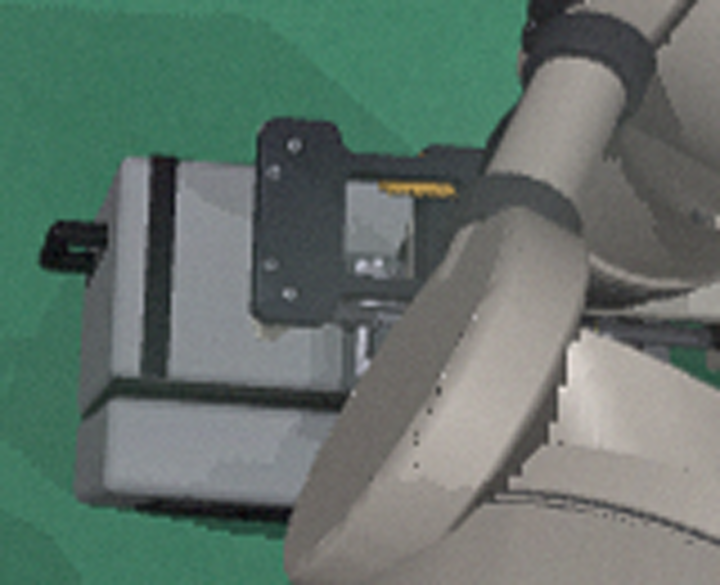

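View pics/s5z.png

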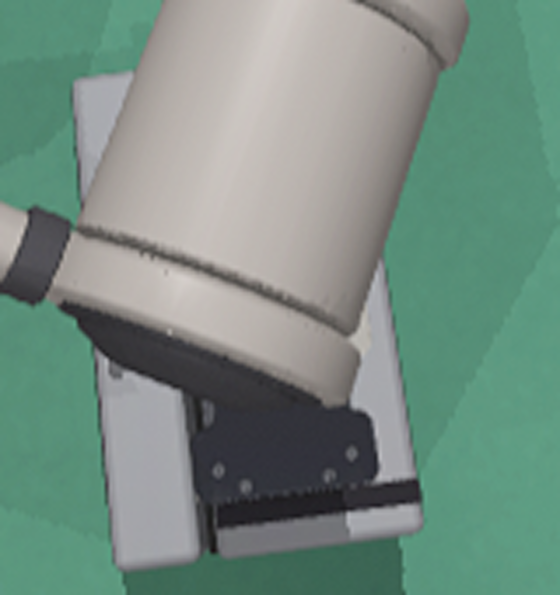

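Request:
jog_arm(targets=[[-0.9, 0, 0.2, 0, 1], [-0.9, 0, 0.4, 0, 1], [-0.6, 0, 0.6, 0, 1], [-0.5, 0, 0.6, 0, 1]])

```text
time: 6.38
tool_pos: [550.2, -224.5, 372.8]
tcp_rot: [-3.132, 0.002, 3.078]
contact_force: [-3.0, 2.4, 5.5]
grip_width: 0.1
```

Request:
jog_arm(targets=[[-0.5, 0, 0.6, 0, 1], [-0.4, 0, 0.7, 0, 1], [-0.3, 0, 0.7, 0, 1]])

```text
time: 6.63
tool_pos: [561.4, -225.1, 355.8]
tcp_rot: [-3.131, 0.0, 3.078]
contact_force: [-4.4, 1.5, 2.8]
grip_width: 0.3
```

Request:
jog_arm(targets=[[-0.2, 0, 0.6, 0, 1], [0, 0, 0.5, 0, 1], [0, 0, 0.4, 0, 1]])

```text
time: 6.88
tool_pos: [563.3, -225.1, 344.6]
tcp_rot: [-3.13, 0.003, 3.078]
contact_force: [-17.4, 7.6, 44.3]
grip_width: 0.3
```

Request:
jog_arm(targets=[[0, 0, 0, 0, 1], [0, 0, -1, 0, 1], [0, 0, -3, 0, 1], [0, 0, -4, 0, 1], [0, 0, -4, 0, 1], [0, 0, 0, 0, 1]])

```text
time: 7.38
tool_pos: [562.8, -223.5, 472.0]
tcp_rot: [-3.129, 0.009, 3.078]
contact_force: [0.1, -0.5, 1.1]
grip_width: 0.4
```

```bash
python3 - <<'E'
from h import *
import pickle
o=bot.get_obs(); c=bot.calibration("wrist"); im=bot.capture("wrist"); print(o["time"],o["tool_pos"],o["tcp_rot"],o["contact_force"].round(1))
cv2.imwrite("pics/w6.png",im); pickle.dump(c,open("w6.pkl","wb"))
s=lambda i:cv2.resize(i[40:250,200:480],None,fx=2.8,fy=2.8,interpolation=cv2.INTER_CUBIC)
cv2.imwrite("pics/w6z.png",s(im))
E
```

```text
7.3833 [ 562.75084343 -223.52281475  471.97427971] [-3.12867847  0.00918976  3.07773156] [ 0.1 -0.5  1.1]
```

View pics/w6z.png

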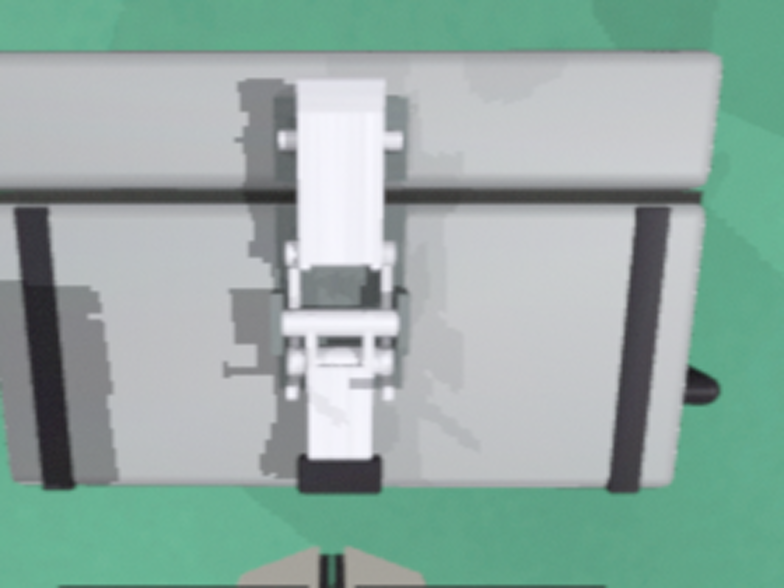

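Request:
jog_arm(targets=[[0, 3, 0, 0, 1], [0, 3, 0, 0, 1], [0, 0, 0, 0, 1]])

```text
time: 7.68
tool_pos: [566.7, -163.8, 467.3]
tcp_rot: [-3.13, 0.009, 3.073]
contact_force: [1.5, 0.4, -0.2]
grip_width: 0.7
```

```bash
python3 - <<'E'
from h import *
import pickle
o=bot.get_obs(); c=bot.calibration("wrist"); im=bot.capture("wrist"); print(o["time"],o["tool_pos"],o["tcp_rot"],o["contact_force"].round(1))
cv2.imwrite("pics/w7.png",im); pickle.dump(c,open("w7.pkl","wb"))
s=lambda i:cv2.resize(i[40:250,200:480],None,fx=2.8,fy=2.8,interpolation=cv2.INTER_CUBIC)
cv2.imwrite("pics/w7z.png",s(im))
E
```

```text
7.6833 [ 566.71193673 -163.84488191  467.27875857] [-3.12978901  0.0089763   3.07334584] [ 1.5  0.4 -0.2]
```

View pics/w7z.png

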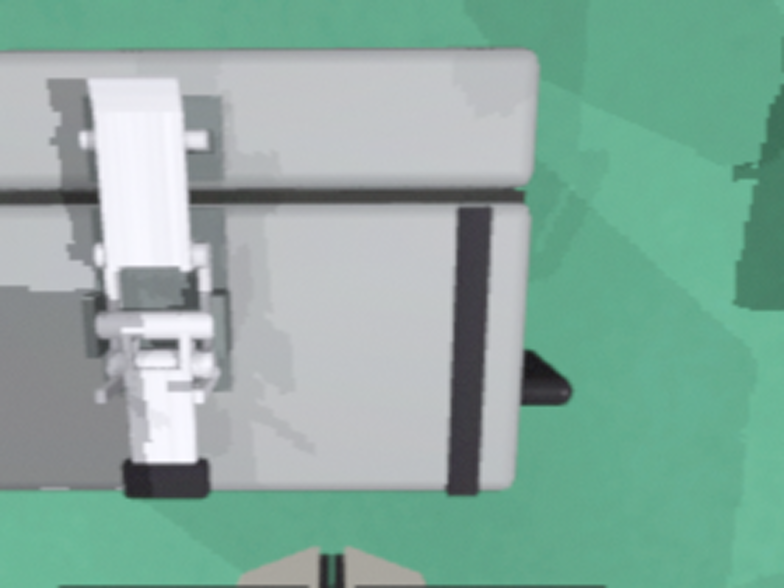

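```bash
python3 - <<'E'
from h import *
import pickle
c6=pickle.load(open("w6.pkl","rb"));c7=pickle.load(open("w7.pkl","rb"))
f=lambda a,b:(a/2.8+200-.35,b/2.8+40-.35)
th=-0.064; C=np.array([518.7,-221.4])
ex=np.array([np.cos(th),np.sin(th)]);ey=np.array([-np.sin(th),np.cos(th)])
P={"tip-y":((297,80),(90,80)),"tip+y":((385,80),(178,80)),"keeper+y":((402,140),(207,140)),"keeper-y":((278,140),(80,139)),
"padend-y":((299,493),(125,497)),"padend+y":((380,492),(208,496)),"padstart+y":((382,455),(208,459)),"padstart-y":((299,456),(123,461)),"barpin+y":((398,323),(212,325)),
"lid edge":((707,186),(526,186)),"body edge":((704,206),(528,206))}
for k,(a,b) in P.items():
    X,r=tri([ray(c6,f(*a)),ray(c7,f(*b))]); d=X[:2]-C
    print(k,X.round(1),np.round(r,1),"case",(d@ex).round(1),(d@ey).round(1))
for v in (186,206):
    for c,u in((c6,550),(c7,400)):
        print("gap edge z147",v,((onz(c,f(u,v),147)[:2]-C)@ex).round(1))
c4=pickle.load(open("w4.pkl","rb")); g=lambda a,b:(a/3.3+220-.35,b/3.3+70-.35)
for v in (173,205): print("before",v,((onz(c4,g(560,v),147)[:2]-C)@ex).round(1))
E
```

```text
tip-y [ 455.1 -230.8  173.7] [0.1 0.1] case -62.9 -13.4
tip+y [ 457.  -204.7  175. ] [0.1 0.1] case -62.6 12.7
keeper+y [ 473.5 -199.6  164.4] [0. 0.] case -46.5 18.9
keeper-y [ 470.8 -238.3  166.6] [0.2 0.2] case -46.7 -19.9
padend-y [ 587.5 -240.6  167.7] [0.1 0.1] case 69.9 -14.7
padend+y [ 589.7 -212.2  165.6] [0.1 0.1] case 70.2 13.8
padstart+y [ 576.4 -210.8  164.8] [0. 0.] case 56.9 14.3
padstart-y [ 574.4 -239.6  166.9] [0.1 0.1] case 56.8 -14.6
barpin+y [ 529.9 -203.5  169.6] [0. 0.] case 10.0 18.5
lid edge [493.9 -99.  152.4] [0.1 0.1] case -32.5 120.6
body edge [500.5 -97.1 146.1] [0.1 0.1] case -26.1 122.9
gap edge z147 186 -32.7
gap edge z147 186 -32.6
gap edge z147 206 -26.3
gap edge z147 206 -26.2
before 173 -36.1
before 205 -26.9
```

```bash
python3 - <<'E'
from h import *
import pickle
th=-0.064; C=np.array([518.7,-221.4])
ex=np.array([np.cos(th),np.sin(th)]);ey=np.array([-np.sin(th),np.cos(th)])
def edges(name,ycase):
    c=pickle.load(open(name+".pkl","rb")); g=cv2.cvtColor(cv2.imread(f"pics/{name}.png"),cv2.COLOR_BGR2GRAY).astype(np.float32)
    xs=np.arange(-45,-15,.1); P=[proj(c,[*(C+x*ex+ycase*ey),147.]) for x in xs]
    m=np.array(P,np.float32)
    v=cv2.remap(g,m[:,0].reshape(1,-1),m[:,1].reshape(1,-1),cv2.INTER_LINEAR)[0]
    hi=np.median(v); th_=(hi+v.min())/2; k=np.where(v<th_)[0]
    return xs[k[0]],xs[k[-1]]
for n in ("w1","w2","w3","w4","w6","w7"):
    E=[edges(n,y) for y in (40,50,60,70,80)]
    m=np.median(E,axis=0); print(n,m.round(2),"gap",(m[1]-m[0]).round(2))
E
```

```text
w1 [-36.2 -27.4] gap 8.8
w2 [-35.8 -27.4] gap 8.4
w3 [-35.8 -27.3] gap 8.5
w4 [-35.8 -27.4] gap 8.4
w6 [-32.5 -26.9] gap 5.6
w7 [-32.4 -27. ] gap 5.4
```

```bash
python3 - <<'E'
from h import *
import pickle
th=-0.064; C=np.array([518.7,-221.4])
ex=np.array([np.cos(th),np.sin(th)]);ey=np.array([-np.sin(th),np.cos(th)])
def prof(name,yc,z,x0,x1):
    c=pickle.load(open(name+".pkl","rb")); g=cv2.cvtColor(cv2.imread(f"pics/{name}.png"),cv2.COLOR_BGR2GRAY).astype(np.float32)
    xs=np.arange(x0,x1,.1); m=np.array([proj(c,[*(C+x*ex+yc*ey),z]) for x in xs],np.float32)
    return xs,cv2.remap(g,m[:,0].reshape(1,-1),m[:,1].reshape(1,-1),cv2.INTER_LINEAR)[0]
for n in ("w1","w2","w3","w4","w6","w7"):
    r=[]
    for yc in (16,17,18):
        xs,v=prof(n,yc,165,-58,-40); w=np.clip(v-np.percentile(v,30)-20,0,None); r.append((xs*w).sum()/w.sum())
    # fixed ref: far edge body strap? use near lid outer edge z=140
    e=[]
    for yc in (40,50,60,70,80):
        xs,v=prof(n,yc,150,-90,-60); d=np.abs(np.gradient(cv2.GaussianBlur(v.reshape(1,-1),(0,0),8)[0])); e.append(xs[d.argmax()])
    f=[]
    for yc in (40,50,60,70,80):
        xs,v=prof(n,yc,150,65,85); d=np.abs(np.gradient(cv2.GaussianBlur(v.reshape(1,-1),(0,0),8)[0])); f.append(xs[d.argmax()])
    print(n,"keeper",np.round(r,2),"lid outer",np.round(np.median(e),2),"far edge",np.round(np.median(f),2))
E
```

```text
w1 keeper [-50.99 -50.97 -50.91] lid outer -87.5 far edge 67.5
w2 keeper [-51.31 -51.29 -51.24] lid outer -77.2 far edge 72.9
w3 keeper [-51.27 -51.23 -51.22] lid outer -77.4 far edge 72.8
w4 keeper [-50.99 -51.   -51.01] lid outer -77.2 far edge 72.9
w6 keeper [-46.57 -46.59 -46.6 ] lid outer -73.2 far edge 73.6
w7 keeper [-46.64 -46.66 -46.69] lid outer -73.2 far edge 72.9
```

```bash
python3 - <<'E'
from h import *
o=bot.get_obs(); print(o["time"],o["tool_pos"].round(1),o["contact_force"].round(1)); print(bot.close_job())
E
```

```text
7.7333 [ 566.7 -165.5  467.2] [ 0.2 -0.6  0.6]
the job is handed in; nothing more can be done
None
```

I fastened the larger case and handed the job in at 7.7 s. With the gripper closed, I pressed its claw down over the keeper bar while the lever was still upright. I then swung the lever over and down until it bottomed, and raised the arm clear. The smaller case was not touched.

**Last checks, from two wrist-camera views:**
- **Lever:** the end pad measured 165–168 mm high against a 164 mm pivot, so the lever is level.
- **Claw:** it lies over the keeper and has drawn back about 13.5 mm. Before I moved the lever, a view showed the claw fully down with the lever at about 1.78 rad.
- **Lid:** the keeper moved 4 to 4.5 mm and the lid's outer edge about 4 mm. That puts the lid at roughly 0.010–0.013 rad, and it did not change between the two views.
- **Robot:** the fingertips are at about 290 mm, more than 110 mm above the latch, and the contact force reads about zero.

**One disagreement:** the change in the visible dark gap was only about 3 mm, which would put the lid nearer 0.016 rad. That is still under the 0.018 limit but closer to it. I trust the keeper reading more.

The peak contact force at the fingertips was about 44 N, as the lever bottomed.

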